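# Load the drying box and hold its inspection flap at the mark

## Robot

A 6-joint arm with a two-finger parallel gripper is mounted at the origin on the work surface. World frame = base frame: x ahead of the robot, y to its left, z up, the work surface at z = 0. Lengths are in m, angles in rad, forces in N, time in s.
With the tool pointing down it reaches from about 0.35 to 0.85 m from the base axis. Payload 8.1 kg.
Tool frame: the origin (TCP) lies at the very end of the fingers, on their centre line; the grasp point (between the pads) lies 19 mm behind it; z points along the fingers, y is the line along which they close (so a half turn about z gives the same grasp; the last joint's range is limited). The gripper opens to 93 mm and grips with 3 to 60 N. Pads are 15 mm wide; open, the fingers measure 128 mm over their backs; the gripper's body (75 mm by 188 mm) begins 65 mm behind the grasp point.
Start: joints at [-1.403, 0.13, 1.488, -0, 1.523, -0.085], TCP at [0.15, -0.581, 0.219] pointing down, gripper open.
Joint ranges: [-2.96, 2.96], [-0.89, 2.26], [0.02, 2.5], [-1.34, 4.48], [0, 2.73], [-2.66, 2.66]. Speed limits (rad/s): [2.39, 2.39, 2.79, 3.14, 3.14, 3.14].

## Interface

Orientations are given as a rotation vector (axis times angle).
In Python, from plant import monitor, eyes, ticket gives the robot as it stands.
- The arm moves only by the tool arm_command, never from a script. Its argument "deltas" is a list that holds one entry, the list of rows, each a list of 6 numbers: the shift along the world's x, y, z in cm, then the turn, a rotation vector about the world's x, y, z in degrees. In form: [[[tx, ty, tz, rx, ry, rz], ...]]. A call has 1 to 12 rows; each row shifts and turns the commanded pose from where the row before left it; what a row does not reach is not made up. A row lasts 1/12 s, in which the tool goes at most 41.7 mm and 7.16 degrees, less where a joint would pass 70% of its speed; a pose out of reach is approached as far as the arm can. A call is refused whole if a number of a shift passes 4.17 or a number of a turn 7.16, either way. A call with a gripper value outside its range is refused whole. "gripper" is the opening, from -1 (shut) to 1 (fully open), set as the call begins (left out, the last holds). The fingers move at their own pace and stop on an object; "squeeze" is the grip in N (left out, the last holds). Time passes only in rows, so rows that do not move let the fingers close. It gives the time, the measured TCP pose, the force, the opening and the grip force at its end, in the units of the state.
- monitor.read_state(): the state, without advancing time (a new reading comes with each control period).
- eyes.read_camera(name): name is "scene" or "top"; returns the picture (480x640x3 uint8, blue, green, red); there is no depth.
- eyes.camera_model(name): a dict with "fx", "fy", "cx", "cy" (pixels), "k1" (the pictures are not rectified: a ray, as slopes to the right and down, at radius r is drawn at 1 + k1 r^2 times it, then the intrinsics apply), "rvec" (rotation vector, rad) and "tvec" (3), from world to camera coordinates, as OpenCV has them. Camera axes: x right, y down, z forward; pixel columns grow to the right and rows downward; lengths in m; the calibration is good to about 2 mm. A picture is of the moment at which its call begins. camera_model takes no time and is no camera call.
- ticket.close_job(): hands the job in; it is judged then, once.
The state is a dict: "t": time; "q": joint angles; "dq": joint speeds; "joint_torque": joint torques, N m; "tool_pos": TCP position; "orientation": TCP orientation; "force": force on the tool from outside, world axes, zero at the start; "wrist_torque": the same for the moment, N m; "opening": finger opening in m; "gripper_force": force on a finger pad.
Only numpy, scipy, OpenCV 4.12 (cv2) and the standard library are available. Lean on these libraries where they do the work, as an engineer would, in place of code of your own. Each camera call takes 0.05 s, during which the arm holds its last target. There are 200 camera calls.

## Task

Lift the scoop tray and tip all six replica meat cubes out of it into the drying box's hopper, then set the empty tray back down upright on the bench. Then swing the inspection flap up until it lines up with the pointer and finish holding it there with the gripper, since it falls shut if let go: the program ends while holding. Leave the pointer and everything else on the bench where they are.

Things in the scene. Friction and masses are not known exactly. Their poses are not given: they have to be found in the camera images.
- dryer: bench-top drying box of grey sheet metal, fixed, 200 (x) x 330 (y), walls 4 thick; origin: centre of its underside, on the bench. Its +y half is an open feed hopper; its -y half is a compartment with walls 110 high, closed by the inspection flap. Position and yaw differ each time.
- hopper_mouth (a point): centre of the hopper's open mouth, level with its rim, 140 above the bench; in the dryer's frame (0, 82, 140). The mouth is 192 (x) x 157 (y); a steel ramp inside falls towards -y and leads under the flap. Axes as the dryer's.
- flap (a joint): opening angle of the inspection flap: 0 shut (level), grows as the near (-x) edge swings up, stop at 1.5 rad. Steel sheet 172 (x) x 150 (y) x 4, about 0.3 kg, nearly free hinge along the dryer's y axis: it falls shut when let go.
- flap_hinge (a point): point on the flap's hinge axis, midway along it; in the dryer's frame (92, -83, 114). Axes turn with the flap (x from the free edge to the hinge, z out of its upper face).
- flap_handle (a point): middle of the flap's black bar handle: round bar 12 thick, straight for 70 along y, on two posts 70 apart. In the hinge point's axes at (-145, 0, 40), 40 above the flap's mid-plane. Can be pinched from above, fingers closing across the bar (along the dryer's x); the bar then turns in the grip while the tool stays upright.
- pointer (a joint): angle of the pointer that marks the wanted opening, same zero, sense and axis as the angle of the flap; the flap is at the mark when both angles are equal. Stiff; set anew between 0.55 and 1.1 rad each time. Leave it as it is.
- pointer_tip (a point): end of the pointer: flat aluminium arm 12 wide with a small black knob (18 across), pivoting on the flap's hinge line beside the -y side of the dryer, 101 to the -y side of the flap's middle; this point lies in the middle of the arm, at the knob, 165 from the hinge axis. A thin dark arc-shaped scale stands between the pointer and the flap, radius 165.
- tray: loose aluminium scoop tray, 160 (x) x 115 (y), floor 4 thick, side and back walls reach 32 high; its -x end is open (no lip). A flat upright tab at the +x end, 12 thick (x), 45 wide (y), is the grip; its top is 82 above the underside. About 0.16 kg empty. Origin: centre of its underside; yaw differs each time.
- tray_tab (a point): grip point in the tab of the tray, in the tray's frame (74, 0, 62), 20 below the tab's top; pinch with the fingers closing along the tray's x
- tray_lip (a point): middle of the tray's open pouring edge, top of the floor, in the tray's frame (-80, 0, 4)
- chunk0: brown replica meat cube, 28 x 24 x 22, rounded edges, 15 g, loose in the tray; origin: centre of its underside (as it first lies). The six are alike; they start to slide out of the tray at a tilt of roughly 30 to 45 degrees
- chunk1: brown replica meat cube, 28 x 24 x 22, rounded edges, 15 g, loose in the tray; origin: centre of its underside (as it first lies). The six are alike; they start to slide out of the tray at a tilt of roughly 30 to 45 degrees (as chunk0)
- chunk2: brown replica meat cube, 28 x 24 x 22, rounded edges, 15 g, loose in the tray; origin: centre of its underside (as it first lies). The six are alike; they start to slide out of the tray at a tilt of roughly 30 to 45 degrees (as chunk0)
- chunk3: brown replica meat cube, 28 x 24 x 22, rounded edges, 15 g, loose in the tray; origin: centre of its underside (as it first lies). The six are alike; they start to slide out of the tray at a tilt of roughly 30 to 45 degrees (as chunk0)
- chunk4: brown replica meat cube, 28 x 24 x 22, rounded edges, 15 g, loose in the tray; origin: centre of its underside (as it first lies). The six are alike; they start to slide out of the tray at a tilt of roughly 30 to 45 degrees (as chunk0)
- chunk5: brown replica meat cube, 28 x 24 x 22, rounded edges, 15 g, loose in the tray; origin: centre of its underside (as it first lies). The six are alike; they start to slide out of the tray at a tilt of roughly 30 to 45 degrees (as chunk0)
- jar: brown glass jar, 72 across, 100 high, loose; only to be left alone; origin: its underside
- flask: white plastic bottle, 60 across, 150 high, loose; only to be left alone; origin: its underside
- patty: round brown replica hamburger patty, 84 across, 20 thick, loose; only to be left alone; origin: its underside
- cup: white ceramic cup, 70 across, 80 high, loose; only to be left alone; origin: its underside
- brush: paint brush lying on the bench, some 200 long, loose; only to be left alone
- pot: small earthen-coloured lidded pot, 60 across, 65 high, loose; only to be left alone; origin: its underside
Not all that is in view belongs to the job. What is shaped like the tray but green or red is not meant.

How it is judged:
By the outcome, as a careful person would: the job done as asked, in the order asked, and still so for the second after the job is handed in, while the arm keeps its last pose, push and grip.
It also fails if it takes over 67 s, if anything falls off the work surface, if the arm or the gripper's body presses on something with over 40 N, if the wrist force passes 120 N, or if a joint passes its speed limit or range.

## Working session

There is one attempt and no reset: what is moved stays moved. The work goes in short steps, Python scripts to look and compute and a tool call to move; the robot and the scene stay as the last step left them, time stands still between calls to the robot, and variables do not carry over. Pictures are saved under pics/ and viewed, at most 10 in all, crops included, and the job is handed in when it is done.

Besides the shell and the picture viewer there is one more tool, called after "Request:" by a JSON object that holds its "method" and its "body", one argument or row to a line. arm_command: Moves the arm, as the interface text tells. Its arguments: {"type":"object","properties":{"deltas":{"type":"array"},"gripper":{"type":"number"},"squeeze":{"type":"number"}},"required":["deltas"]}

```bash
ls; mkdir -p pics
python3 - <<'E'
from plant import monitor, eyes, ticket
import cv2
print(monitor.read_state())
for n in("scene","top"):
    cv2.imwrite(f"pics/{n}0.png",eyes.read_camera(n)); print(eyes.camera_model(n))
E
```

```text
pics
{'t': 0.0, 'q': array([-1.40340176e+00,  1.31148766e-01,  1.48929027e+00, -1.96889061e-05,
        1.52298167e+00, -8.54191168e-02]), 'dq': array([-0.00102098,  0.00110164, -0.00124416,  0.00058504,  0.00099881,
       -0.00035369]), 'joint_torque': array([-2.93078156e-04, -5.59838605e+01, -4.91761458e+01,  7.65589136e-02,
        3.52231564e-02, -1.51863374e-04]), 'tool_pos': array([ 0.14998548, -0.58036237,  0.21758881]), 'orientation': array([-3.11471545e+00, -3.95833403e-01,  1.48441542e-04]), 'force': array([ 0.36605223,  0.50369886, -0.27153708]), 'wrist_torque': array([-0.00405052,  0.0175319 ,  0.02555527]), 'gripper_force': 0.0, 'opening': 0.0931153782320563}
{'fx': 443.1646357301373, 'fy': 443.1646357301373, 'cx': 320.75648310844264, 'cy': 236.55150048206235, 'k1': -0.018356696344414655, 'rvec': array([ 2.12331344,  0.82118786, -0.40170293]), 'tvec': array([-0.45359252, -0.10726084,  1.81640376])}
{'fx': 458.54459402462606, 'fy': 458.54459402462606, 'cx': 314.33565821925947, 'cy': 239.97180412035263, 'k1': -0.03535310017310683, 'rvec': array([ 2.12857699, -2.18878618,  0.14056563]), 'tvec': array([0.10164272, 0.5400486 , 1.31190274])}
```

View pics/top0.png

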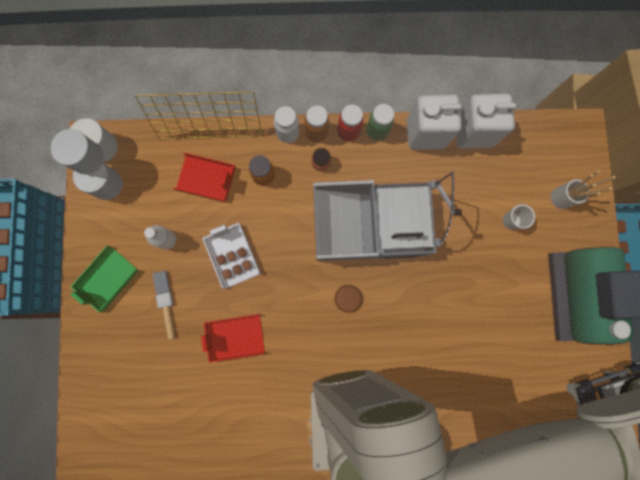

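View pics/scene0.png

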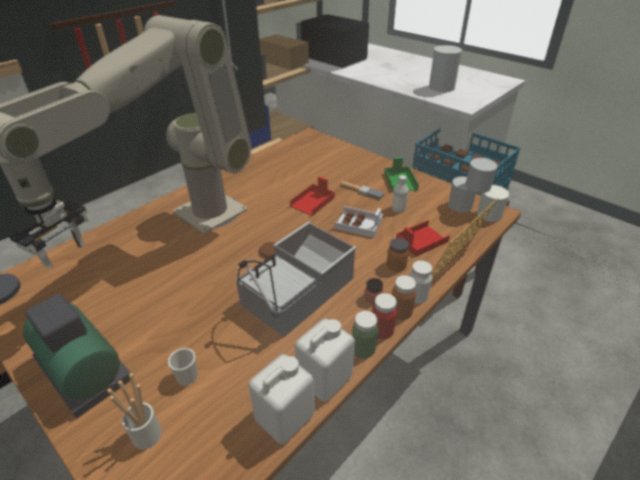

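The top view shows the dryer at about (375,220), hopper on the left and flap on the right. The aluminium tray is at (232,255) with its tab near (225,230). In the scene view the tray is at (358,222) and the pointer near (262,270). I'll enlarge crops to measure.

```bash
cat > h.py <<'E'
import numpy as np, cv2
from plant import monitor, eyes, ticket
def cam(n):
    m=eyes.camera_model(n); R=cv2.Rodrigues(m["rvec"])[0]; return m,R,m["tvec"]
def proj(n,P):
    m,R,t=cam(n); c=np.atleast_2d(P)@R.T+t; s=c[:,:2]/c[:,2:]; s=s*(1+m["k1"]*(s**2).sum(1,keepdims=True))
    return s*[m["fx"],m["fy"]]+[m["cx"],m["cy"]]
def ray(n,uv):
    m,R,t=cam(n); d=(np.atleast_2d(uv)-[m["cx"],m["cy"]])/[m["fx"],m["fy"]]; s=d.copy()
    for _ in range(20): s=d/(1+m["k1"]*(s**2).sum(1,keepdims=True))
    return -R.T@t, np.c_[s,np.ones(len(s))]@R
def at(n,uv,z):
    o,d=ray(n,uv); return o+d*((z-o[2])/d[:,2:])
def crop(n,x0,y0,x1,y1,k,f,img=None):
    img=eyes.read_camera(n) if img is None else img
    cv2.imwrite(f,cv2.resize(img[y0:y1,x0:x1],None,fx=k,fy=k,interpolation=cv2.INTER_CUBIC))
E
python3 - <<'E'
from h import *
t=cv2.imread("pics/top0.png"); s=cv2.imread("pics/scene0.png")
crop("top",300,165,480,275,4,"pics/c1.png",t)
a=cv2.resize(t[215:295,195:270],None,fx=5,fy=5,interpolation=cv2.INTER_CUBIC)
b=cv2.resize(s[195:275,220:390][:, :],None,fx=2,fy=2,interpolation=cv2.INTER_CUBIC)
c=np.zeros((400,375+425,3),np.uint8); c[:,:375]=a
c[:,375:]=cv2.resize(s[195:245,325:395],None,fx=6,fy=6,interpolation=cv2.INTER_CUBIC)[:300,:420][:,:425].repeat(1,0) if 0 else 0
q=cv2.resize(s[200:250,330:400],None,fx=6,fy=6,interpolation=cv2.INTER_CUBIC); c[:300,375:795]=q
cv2.imwrite("pics/c2.png",c)
crop("scene",225,215,365,335,5,"pics/c3.png",s)
E
```

```text
(no output)
```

View pics/c1.png

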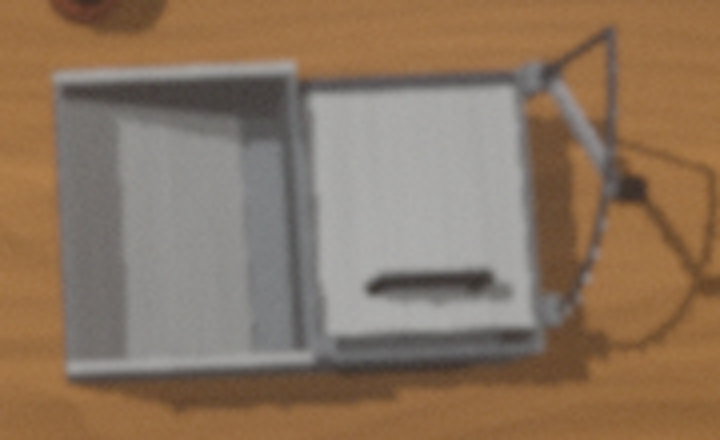

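View pics/c2.png

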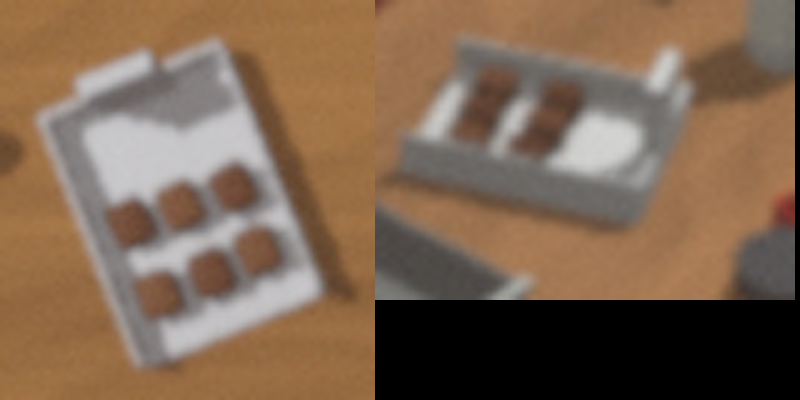

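View pics/c3.png

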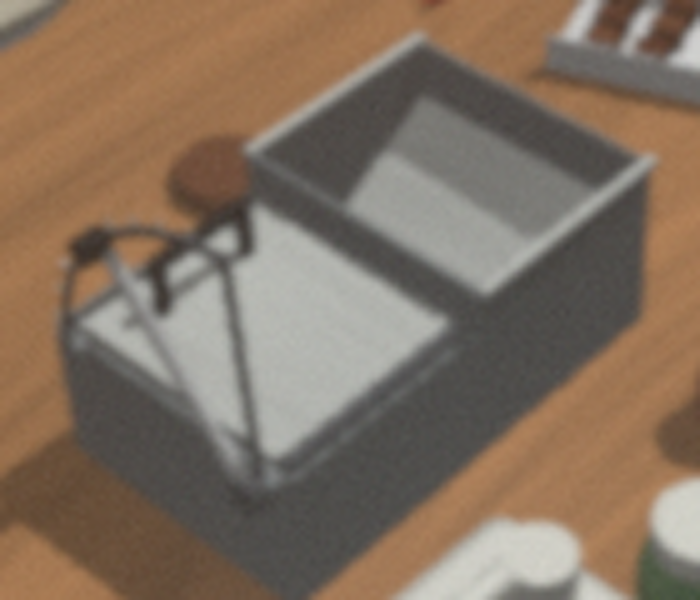

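```bash
cat >> h.py <<'E'
from scipy.optimize import least_squares
def T(p,P): 
    c,s=np.cos(p[2]),np.sin(p[2]); P=np.atleast_2d(P); return np.c_[p[0]+c*P[:,0]-s*P[:,1],p[1]+s*P[:,0]+c*P[:,1],P[:,2]]
c1=lambda a:np.array(a)/4.+[300,165]
c2=lambda a:np.array(a)/5.+[195,215]
c2s=lambda a:(np.array(a)-[375,0])/6.+[330,200]
c3=lambda a:np.array(a)/5.+[225,215]
def fit(obs,p0):
    f=lambda p:np.concatenate([(proj(n,T(p,P))-uv).ravel() for n,P,uv in obs])
    r=least_squares(f,p0,loss="soft_l1"); print(r.x.round(4),r.fun.reshape(-1,2).round(1).tolist()); return r.x
E
python3 - <<'E'
from h import *
rim=np.array([[-.1,.165,.14],[.1,.165,.14],[.1,0,.14],[-.1,0,.14]])
hd=[[-.053,-.083,.154]]
for y in(0,):
  D=fit([("top",rim,c1([(68,377),(55,73),(296,64),(316,362)])),("scene",rim,c3([(420,36),(655,158),(485,292),(247,150)])),("top",hd,c1([(432,281)])),("scene",hd,c3([(203,245)]))],[.55,-.05,0])
def knob(a): return T(D,[[.092-.165*np.cos(a),-.083-.101,.114+.165*np.sin(a)]])
for n,uv in(("top",c1([(628,186)])),("scene",c3([(90,243)]))):
  r=[np.linalg.norm(proj(n,knob(a))-uv) for a in np.arange(.4,1.2,.01)]; i=np.argmin(r);print(n,.4+.01*i,r[i],proj(n,knob(.4+.01*i))-uv)
# triangulate knob
o1,d1=ray("top",c1([(628,186)]));o2,d2=ray("scene",c3([(90,243)]))
s=np.linalg.lstsq(np.c_[d1[0],-d2[0]],o2-o1,rcond=None)[0];print((o1+d1[0]*s[0]),(o2+d2[0]*s[1]))
tr=np.array([[.08,.0575,.032],[.08,-.0575,.032],[-.08,.0575,.032],[-.08,-.0575,.032]])
tab=[[.074,0,.082]]
p0=at("top",[[232,255]],.02)[0];print(p0)
fit([("top",tr,c2([(38,118),(222,42),(140,365),(325,293)])),("top",tab,c2([(114,72)])),("scene",tr[2:],c2s([(460,40),(402,135)])),("scene",tab,c2s([(667,52)])),("scene",tr[1:2],c2s([(690,92)]))],[p0[0],p0[1],.3])
E
```

```text
[ 0.5886 -0.0818  0.0176] [[-0.0, -3.3], [-0.2, 0.2], [-0.5, -0.1], [-0.9, -2.3], [-0.2, -0.6], [-1.1, -0.4], [-1.3, -0.4], [-0.4, -0.2], [0.6, -1.4], [-1.0, -3.0]]
top 0.89 2.3512601646660127 [[-2.28918799 -0.5366961 ]]
scene 0.8 0.701471737531638 [[-0.30546143 -0.63147123]]
[ 0.57881033 -0.27234447  0.24019498] [ 0.57886839 -0.27227663  0.24018339]
[0.50640653 0.33087847 0.02      ]
[0.5056 0.3326 0.3902] [[-0.4, -0.5], [-1.2, -1.0], [0.1, 0.0], [-0.6, -1.6], [-0.3, 0.2], [-1.4, -1.3], [-1.0, -1.1], [-1.3, 1.7], [-8.4, 14.7]]
```

Run:
```python
from h import *
rim=np.array([[-.098,.163,.14],[.098,.163,.14],[.098,.0015,.14],[-.098,.0015,.14]])
hd=[[-.053,-.083,.157]]
D=fit([("top",rim,c1([(70,366),(58,77),(293,68),(312,356)])),("scene",rim,c3([(420,40),(650,158),(485,289),(252,151)])),("top",hd,c1([(432,279)])),("scene",hd,c3([(203,238)]))],[.58,-.08,0])
k=np.array([.57884,-.27231,.24019])
c,s=np.cos(D[2]),np.sin(D[2]); d=k[:2]-D[:2]; l=np.array([c*d[0]+s*d[1],-s*d[0]+c*d[1],k[2]]);print("knob local",l,"r",np.hypot(l[0]-.092,l[2]-.114),"ang",np.arctan2(l[2]-.114,.092-l[0]))
print("mouth",T(D,[[0,.082,.14]]),"hinge",T(D,[[.092,-.083,.114]]),"handle",T(D,[[-.053,-.083,.154]]))
tr=np.array([[.08,.0575,.032],[.08,-.0575,.032],[-.08,.0575,.032],[-.08,-.0575,.032]])
tab=[[.074,0,.082]]
p=fit([("top",tr,c2([(38,118),(222,42),(140,365),(325,293)])),("top",tab,c2([(114,72)])),("scene",tr[2:],c2s([(460,40),(402,135)])),("scene",tab,c2s([(667,52)])),("scene",tr[1:2],c2s([(643,188)]))],[.505,.33,.39])
print("tab",T(p,[[.074,0,.062]]),np.degrees(p[2]))
print("flask top",at("top",[[152,232]],.15),"jar",at("top",[[260,160]],.1),"pot",at("top",[[321,156]],.065),"red",at("top",[[206,177]],.02),"patty",at("top",[[348,298]],.02))
```

```text
[ 0.5886 -0.0814  0.0182] [[0.0, -1.2], [-0.3, -0.1], [-0.4, -0.4], [-0.6, -1.5], [-0.1, -1.0], [-0.9, -0.4], [-1.4, -0.4], [-0.6, -0.4], [0.7, -1.1], [-0.9, -2.4]]
knob local [-0.01318992 -0.19071341  0.24019   ] r 0.16428279089169612 ang 0.875910344323233
mouth [[0.58706729 0.00059821 0.14      ]] hinge [[ 0.68205329 -0.16270108  0.114     ]] handle [[ 0.53707728 -0.16533852  0.154     ]]
[0.5057 0.3321 0.3841] [[-0.1, -0.8], [-0.8, -1.0], [0.0, -0.1], [-0.5, -1.5], [0.1, 0.0], [-1.4, -1.3], [-1.1, -1.1], [-1.4, 1.9], [-0.8, -1.2]]
tab [[0.57432313 0.359842   0.062     ]] 22.007740177767964
flask top [[0.56178983 0.52388763 0.15      ]] jar [[0.76868    0.23559504 0.1       ]] pot [[0.78670153 0.06020002 0.065     ]] red [[0.74526827 0.40844222 0.02      ]] patty [[ 0.37090085 -0.00704918  0.02      ]]
```

Request:
{"method": "arm_command", "body": {
  "deltas": [
    [[1,1.5,1.5,0,0,3.25],[2,2.9,1.5,0,0,3.25],[2.1,3,1.5,0,0,3.25],[2.1,3,1.5,0,0,3.25],[2.1,3,1.5,0,0,3.25],[2.1,3,1.5,0,0,3.25],[2.1,3,1.5,0,0,3.25],[2.1,3,1.5,0,0,3.25],[2.1,3,1.5,0,0,3.25],[2.1,3,1,0,0,3.25],[2.1,3,0,0,0,3.25],[2.1,3,0,0,0,3.25]]
  ],
  "gripper": 1
}}

```text
t: 1.1
tool_pos: [0.3909, -0.2354, 0.3644]
orientation: [2.802, 1.417, 0.001]
force: [0.6, -0.1, 0.1]
opening: 0.093
gripper_force: 0.0
```

Request:
{"method": "arm_command", "body": {
  "deltas": [
    [[1.1,3.5,0,0,0,3.25],[1.1,3.5,0,0,0,3.25],[1.1,3.5,0,0,0,3.25],[1.1,3.5,0,0,0,3.25],[1.1,3.5,0,0,0,3.25],[1.1,3.5,0,0,0,3.25],[1.1,3.5,0,0,0,3.25],[1.1,3.5,0,0,0,3.25],[1.1,3.5,0,0,0,3.25],[1.1,3.5,0,0,0,3.25],[1.1,3.5,0,0,0,3.25],[1.1,3.5,0,0,0,3.25]]
  ]
}}

```text
t: 2.1
tool_pos: [0.5221, 0.185, 0.3631]
orientation: [-2.169, -2.272, 0.001]
force: [0.7, 0.0, 0.2]
opening: 0.093
gripper_force: 0.0
```

Request:
{"method": "arm_command", "body": {
  "deltas": [
    [[0.9,3.2,-1,0,0,3.25],[0.9,3.2,-1,0,0,3.25],[0.9,3.2,-1,0,0,3.25],[0.9,3.2,-1,0,0,3.25],[0.9,2.6,-1,0,0,3.25],[0.8,2.2,-1,0,0,3.25],[0,0,-3,0,0,0],[0,0,-3.5,0,0,0],[0,0,-3.5,0,0,0],[0,0,-3.5,0,0,0],[0,0,-3.5,0,0,0],[0,0,0,0,0,0]]
  ]
}}

```text
t: 3.1
tool_pos: [0.5699, 0.3563, 0.1233]
orientation: [-1.753, -2.598, 0.021]
force: [-1.0, -0.3, -1.9]
opening: 0.0929
gripper_force: 0.0
```

Run:
```python
from h import *
s=monitor.read_state(); print(s["tool_pos"],cv2.Rodrigues(s["orientation"])[0].round(3).tolist(),s["q"].round(2))
t=eyes.read_camera("top"); q=eyes.read_camera("scene")
c=np.zeros((500,800,3),np.uint8); c[:400,:400]=cv2.resize(t[215:295,195:275],(400,400),interpolation=2); c[:400,400:]=cv2.resize(q[160:240,330:410],(400,400),interpolation=2)
cv2.imwrite("pics/g1.png",c)
```

```text
[0.5699109  0.35634595 0.12329287] [[-0.374, 0.927, -0.013], [0.927, 0.374, -0.007], [-0.002, -0.015, -1.0]] [ 0.48  0.39  1.35 -0.    1.41  0.1 ]
```

View pics/g1.png

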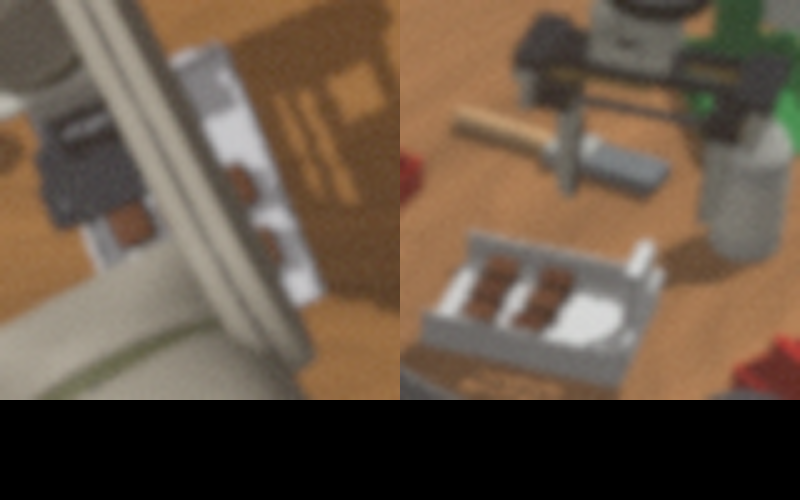

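The picture shows the two fingers, at about (570,150) and (715,130) in the right panel, straddling the line above the tab at (640,260). The tray hasn't moved, so I'll descend.

Request:
{"method": "arm_command", "body": {
  "deltas": [
    [[0.4,0.4,-1,0,0,0],[0,0,-1.5,0,0,0],[0,0,-1.5,0,0,0],[0,0,0,0,0,0],[0,0,0,0,0,0]]
  ]
}}

```text
t: 3.62
tool_pos: [0.5781, 0.3625, 0.092]
orientation: [-1.756, -2.603, 0.004]
force: [0.3, 0.3, -0.2]
opening: 0.0929
gripper_force: 0.0
```

Run:
```python
from h import *
s=monitor.read_state(); print(s["tool_pos"],cv2.Rodrigues(s["orientation"])[0].round(3).tolist(),s["q"].round(2))
```

```text
[0.57810131 0.36251475 0.09196596] [[-0.374, 0.927, -0.003], [0.927, 0.374, -0.001], [-0.0, -0.003, -1.0]] [ 0.48  0.44  1.36 -0.    1.35  0.1 ]
```

Request:
{"method": "arm_command", "body": {
  "deltas": [
    [[-0.3,-0.15,-1.2,0,0,0],[0,0,-1.3,0,0,0],[0,0,-1.3,0,0,0],[0,0,-1,0,0,0],[0,0,0,0,0,0],[0,0,0,0,0,0]]
  ]
}}

```text
t: 4.12
tool_pos: [0.5751, 0.3611, 0.044]
orientation: [-1.756, -2.603, 0.004]
force: [0.3, -0.1, 0.3]
opening: 0.0933
gripper_force: 0.0
```

Request:
{"method": "arm_command", "body": {
  "deltas": [
    [[0,0,0,0,0,0],[0,0,0,0,0,0],[0,0,0,0,0,0],[0,0,0,0,0,0],[0,0,0,0,0,0],[0,0,0,0,0,0],[0,0,0,0,0,0],[0,0,0,0,0,0]]
  ],
  "gripper": -1,
  "squeeze": 45
}}

```text
t: 4.78
tool_pos: [0.5761, 0.3616, 0.0457]
orientation: [1.757, 2.604, 0.0]
force: [-0.0, 0.3, 0.6]
opening: 0.0442
gripper_force: 0.0
```

Request:
{"method": "arm_command", "body": {
  "deltas": [
    [[0,0,0,0,0,0],[0,0,0,0,0,0],[0,0,0,0,0,0],[0,0,0,0,0,0],[0,0,0,0,0,0],[0,0,0,0,0,0],[0,0,0,0,0,0],[0,0,0,0,0,0]]
  ]
}}

```text
t: 5.45
tool_pos: [0.576, 0.3616, 0.0456]
orientation: [-1.757, -2.604, 0.0]
force: [-0.2, -1.1, 0.4]
opening: 0.012
gripper_force: 45.0
```

Request:
{"method": "arm_command", "body": {
  "deltas": [
    [[0,0,0.3,0,0,0],[0,0,0.8,0,0,0],[0,0,1.4,0,0,0],[0,0,2,0,0,0],[0,0,2.5,0,0,0],[0,0,2.5,0,0,0],[0,0,2.5,0,0,0],[0,0,2.5,0,0,0],[0,0,2.5,0,0,0],[0,0,2,0,0,0],[0,0,1.3,0,0,0],[0,0,0.7,0,0,0]]
  ]
}}

```text
t: 6.45
tool_pos: [0.577, 0.3621, 0.2597]
orientation: [1.756, 2.602, 0.007]
force: [0.1, 1.0, -2.6]
opening: 0.012
gripper_force: 45.0
```

Run:
```python
from h import *
s=monitor.read_state(); print(s["tool_pos"],cv2.Rodrigues(s["orientation"])[0].round(3).tolist(),s["q"].round(2),s["force"],s["wrist_torque"])
q=eyes.read_camera("scene"); crop("scene",230,100,430,250,4,"pics/g2.png",q)
```

```text
[0.57699298 0.36207299 0.2596876 ] [[-0.374, 0.927, 0.004], [0.927, 0.374, 0.002], [0.001, 0.005, -1.0]] [0.49 0.34 1.18 0.   1.62 0.1 ] [ 0.07040432  0.98815972 -2.58232077] [ 0.06448837 -0.3174891   0.02980155]
```

View pics/g2.png

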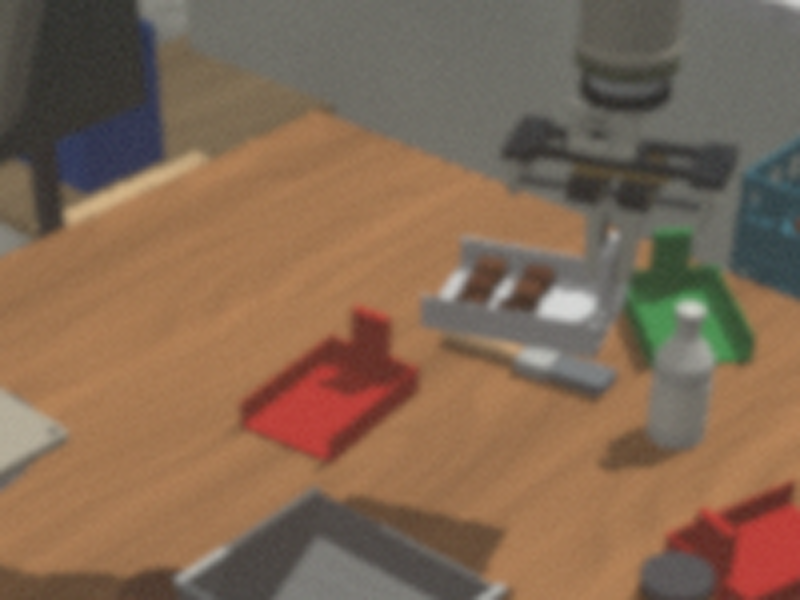

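The tray is held level, cubes still inside (about 490,280). Next I'll carry it over the hopper.

Request:
{"method": "arm_command", "body": {
  "deltas": [
    [[0.23,-0.5,0,0,0,-0.3],[0.55,-1.2,0,0,0,-0.7],[0.87,-1.9,0,0,0,-1.1],[1.08,-2.38,0,0,0,-1.4],[1.08,-2.38,0,0,0,-1.4],[1.08,-2.38,0,0,0,-1.4],[1.08,-2.38,0,0,0,-1.4],[1.08,-2.38,0,0,0,-1.4],[1.08,-2.38,0,0,0,-1.4],[1.08,-2.38,0,0,0,-1.4],[1.08,-2.38,0,0,0,-1.4],[1.08,-2.38,0,0,0,-1.4]]
  ]
}}

```text
t: 7.5
tool_pos: [0.6894, 0.1086, 0.253]
orientation: [-2.078, -2.353, 0.005]
force: [0.1, 0.5, -3.0]
opening: 0.0114
gripper_force: 45.0
```

Request:
{"method": "arm_command", "body": {
  "deltas": [
    [[1.08,-2.38,0,0,0,-1.4],[1.08,-2.38,0,0,0,-1.4],[1.08,-2.38,0,0,0,-1.4],[0.87,-1.9,0,0,0,-1.1],[0.55,-1.2,0,0,0,-0.7],[0.23,-0.5,0,0,0,-0.3],[0,0,0,0,0,0],[0,0,0,0,0,0]]
  ]
}}

```text
t: 8.17
tool_pos: [0.7383, 0.0044, 0.2548]
orientation: [-2.201, -2.24, 0.001]
force: [1.3, -0.5, -2.4]
opening: 0.0121
gripper_force: 45.0
```

Run:
```python
from h import *
s=monitor.read_state(); print(s["tool_pos"],cv2.Rodrigues(s["orientation"])[0].round(3).tolist(),s["q"].round(2),s["force"],s["opening"])
L0=None
p=s["tool_pos"]; lip0=p-[.154,0,.039]; lip1=np.array([.608,.0,.155]); prev=p
for i,a in enumerate(np.linspace(5,60,12)):
    r=np.radians(a); f=(i+1)/12; l=lip0+f*(lip1-lip0); q=l+[.154*np.cos(r)-.039*np.sin(r),0,.154*np.sin(r)+.039*np.cos(r)]
    print(a,l.round(3),((q-prev)*100).round(2)); prev=q
```

```text
[0.73827019 0.00441975 0.25478204] [[-0.017, 1.0, -0.001], [1.0, 0.017, 0.001], [0.001, -0.001, -1.0]] [-0.06  0.51  0.96  0.    1.67 -0.08] [ 1.27794353 -0.47224036 -2.36723186] 0.012052562504872832
5.0 [0.586 0.004 0.211] [-0.2  -0.04  0.82]
10.0 [0.588 0.004 0.206] [-0.31 -0.04  0.78]
15.0 [0.59  0.003 0.201] [-0.43 -0.04  0.73]
20.0 [0.592 0.003 0.196] [-0.53 -0.04  0.67]
25.0 [0.594 0.003 0.19 ] [-0.63 -0.04  0.6 ]
30.0 [0.596 0.002 0.185] [-0.72 -0.04  0.53]
35.0 [0.598 0.002 0.18 ] [-0.81 -0.04  0.44]
40.0 [0.6   0.001 0.175] [-0.89 -0.04  0.35]
45.0 [0.602 0.001 0.17 ] [-0.96 -0.04  0.25]
50.0 [0.604 0.001 0.165] [-1.02 -0.04  0.15]
55.0 [0.606 0.    0.16 ] [-1.08 -0.04  0.04]
60.0 [0.608 0.    0.155] [-1.12 -0.04 -0.07]
```

Request:
{"method": "arm_command", "body": {
  "deltas": [
    [[-0.2,0,0.4,0.09,-5,0],[-0.3,0,0.35,0.09,-5,0],[-0.4,0,0.3,0.09,-5,0],[-0.5,0,0.25,0.09,-5,0],[-0.6,0,0.2,0.09,-5,0],[-0.7,0,0.1,0.09,-5,0],[-0.8,0,0.8,0.09,-5,0],[-0.9,0,0.7,0.09,-5,0],[-1,0,0.6,0.09,-5,0],[-1,0,0.5,0.09,-5,0],[-1.1,0,0.4,0.09,-5,0],[-1.1,0,0.3,0.09,-5,0]]
  ]
}}

```text
t: 9.17
tool_pos: [0.6517, 0.0056, 0.3056]
orientation: [1.567, 1.598, 0.929]
force: [-0.0, 1.1, -0.7]
opening: 0.0118
gripper_force: 45.0
```

Request:
{"method": "arm_command", "body": {
  "deltas": [
    [[0,0,0,0,0,0],[0,0,0,0,0,0],[0,0,0,0,0,0],[0,0,0,0,0,0],[0,0,0,0,0,0]]
  ]
}}

```text
t: 9.58
tool_pos: [0.6544, 0.0042, 0.3081]
orientation: [1.57, 1.599, 0.926]
force: [-0.5, -0.3, -1.9]
opening: 0.0119
gripper_force: 45.0
```

Run:
```python
from h import *
s=monitor.read_state(); R=cv2.Rodrigues(s["orientation"])[0];print(s["tool_pos"],R.round(3).tolist(),s["q"].round(2),s["force"],s["opening"])
print("lip",s["tool_pos"]+R@[0,-.154,.039],s["tool_pos"]+R@[0,-.154,-.039],s["tool_pos"]+R@[0,.154,.039])
q=eyes.read_camera("scene");t=eyes.read_camera("top")
c=np.zeros((400,800,3),np.uint8); c[:,:400]=cv2.resize(t[165:275,300:410],(400,400),interpolation=2); c[:,400:]=cv2.resize(q[160:290,240:370],(400,400),interpolation=2)
cv2.imwrite("pics/g3.png",c)
```

```text
[0.65437982 0.00415274 0.30808347] [[-0.018, 0.498, 0.867], [1.0, 0.009, 0.016], [0.0, 0.867, -0.498]] [-0.16 -0.64  2.32  0.37  0.45 -0.42] [-0.45859896 -0.32450868 -1.93143214] 0.011871543349259875
lip [0.61157245 0.00337496 0.15510006] [0.54392937 0.00213457 0.19391856] [0.76483026 0.00617091 0.42224837]
```

View pics/g3.png

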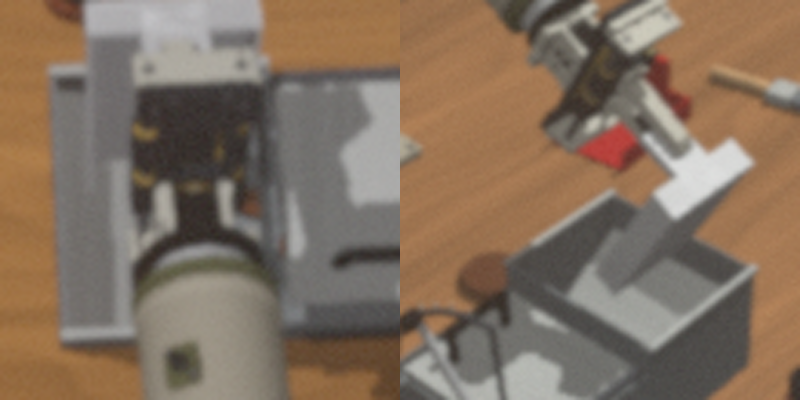

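The tray is tilted 60° with its lip in the hopper mouth (right panel, about 615,285). I'll tilt a little more and jiggle it to make sure it empties.

Request:
{"method": "arm_command", "body": {
  "deltas": [
    [[0.2,0,0.2,0.06,-3.5,0],[0.2,0,0.2,0.06,-3.5,0],[0,0,0,0,0,0],[0.6,0,0.6,0,0,0],[-0.6,0,-0.6,0,0,0],[0.6,0,0.6,0,0,0],[-0.6,0,-0.6,0,0,0],[0.6,0,0.6,0,0,0],[-0.6,0,-0.6,0,0,0],[0,0,0,0,0,0],[0,0,0,0,0,0],[0,0,0,0,0,0]]
  ]
}}

```text
t: 10.68
tool_pos: [0.6565, 0.004, 0.3084]
orientation: [1.488, 1.514, 1.003]
force: [0.1, 0.2, -1.2]
opening: 0.0118
gripper_force: 45.0
```

Run:
```python
from h import *
f=[]
for _ in range(6):
    eyes.read_camera("scene"); f.append(monitor.read_state()["force"])
s=monitor.read_state(); R=cv2.Rodrigues(s["orientation"])[0]
print(np.mean(f,0),s["q"].round(2),R.round(3).tolist(),s["tool_pos"])
```

```text
[ 0.08126308  0.07416194 -1.64660865] [-0.17 -0.68  2.41  0.63  0.3  -0.68] [[-0.018, 0.39, 0.92], [1.0, 0.006, 0.016], [0.001, 0.921, -0.39]] [0.65672677 0.00395034 0.30876394]
```

Request:
{"method": "arm_command", "body": {
  "deltas": [
    [[0,0,0.8,-0.06,3.5,0],[0,0,0.8,-0.06,3.5,0],[1.1,0,0,-0.09,5,0],[1.1,0,0,-0.09,5,0],[1,0,0,-0.09,5,0],[1,0,0,-0.09,5,0],[0.9,0,-0.2,-0.09,5,0],[0.8,0,-0.3,-0.09,5,0],[0.7,0,-0.3,-0.09,5,0],[0.6,0,-0.4,-0.09,5,0],[0.5,0,-0.4,-0.09,5,0],[0.4,0,-0.4,-0.09,5,0]]
  ]
}}

```text
t: 11.98
tool_pos: [0.7385, 0.004, 0.3052]
orientation: [2.114, 2.15, 0.186]
force: [0.6, -0.6, -1.1]
opening: 0.0117
gripper_force: 45.0
```

Request:
{"method": "arm_command", "body": {
  "deltas": [
    [[0.3,0,-0.4,-0.09,5,0],[0.2,0,-0.4,-0.09,5,0],[0,0,0,0,0,0],[0,0,0,0,0,0],[0,0,0,0,0,0]]
  ]
}}

```text
t: 12.4
tool_pos: [0.7431, 0.004, 0.2964]
orientation: [2.201, 2.24, 0.002]
force: [-1.0, 0.3, -0.7]
opening: 0.0116
gripper_force: 45.0
```

Run:
```python
from h import *
s=monitor.read_state(); R=cv2.Rodrigues(s["orientation"])[0]
print(s["q"].round(2),R.round(3).tolist(),s["tool_pos"],s["opening"])
q=eyes.read_camera("scene");t=eyes.read_camera("top")
c=np.zeros((400,800,3),np.uint8); c[:,:400]=cv2.resize(t[165:275,300:410],(400,400),interpolation=2); c[:,400:]=cv2.resize(q[160:290,240:370],(400,400),interpolation=2)
cv2.imwrite("pics/g4.png",c)
```

```text
[-0.06  0.52  0.87  0.    1.75 -0.08] [[-0.017, 1.0, 0.002], [1.0, 0.017, 0.0], [0.0, 0.002, -1.0]] [0.74305807 0.00400362 0.29639235] 0.011646421315082919
```

View pics/g4.png

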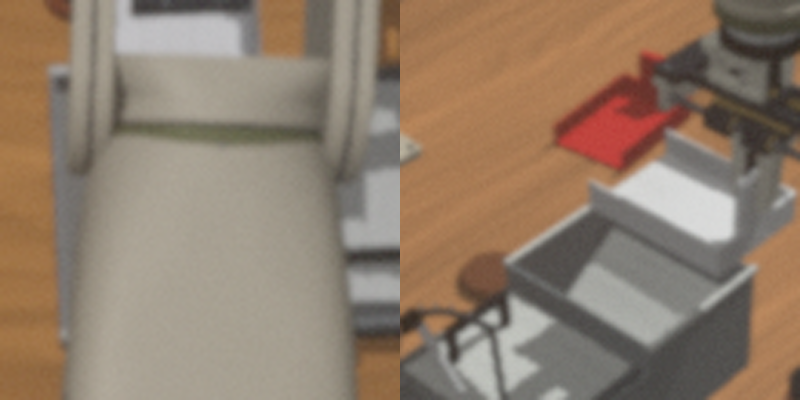

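The tray is empty, with nothing on its floor (about 680,190), and no stray cubes are in view. Now to return it to its original place.

Request:
{"method": "arm_command", "body": {
  "deltas": [
    [[-0.6,1.2,0,0,0,0.7],[-1.2,2.6,0,0,0,1.5],[-1.4,3,0,0,0,1.8],[-1.4,3,0,0,0,1.8],[-1.4,3,0,0,0,1.8],[-1.4,3,0,0,0,1.8],[-1.4,3,0,0,0,1.8],[-1.4,3,0,0,0,1.8],[-1.4,3,0,0,0,1.8],[-1.4,3,0,0,0,1.8],[-1.4,3,0,0,0,1.8],[-1.4,3,0,0,0,1.8]]
  ]
}}

```text
t: 13.5
tool_pos: [0.5833, 0.3431, 0.3004]
orientation: [1.772, 2.591, 0.009]
force: [0.1, 0.0, -1.9]
opening: 0.012
gripper_force: 45.0
```

Request:
{"method": "arm_command", "body": {
  "deltas": [
    [[-0.6,1.3,-1,0,0,0.8],[0,0.7,-2,0,0,0],[0,0,-3,0,0,0],[0,0,-3,0,0,0],[0,0,-3,0,0,0],[0,0,-3,0,0,0],[0,0,-3,0,0,0],[0,0,-2,0,0,0],[0,0,-1,0,0,0],[0,0,0,0,0,0],[0,0,0,0,0,0]]
  ]
}}

```text
t: 14.42
tool_pos: [0.579, 0.3618, 0.0884]
orientation: [1.757, 2.603, 0.003]
force: [0.9, 0.0, -1.0]
opening: 0.0123
gripper_force: 45.0
```

Run:
```python
from h import *
s=monitor.read_state(); R=cv2.Rodrigues(s["orientation"])[0]
print(s["q"].round(2),R.round(3).tolist(),s["tool_pos"],s["force"])
```

```text
[ 0.48  0.44  1.37 -0.    1.34  0.1 ] [[-0.374, 0.927, 0.002], [0.927, 0.374, 0.001], [0.0, 0.002, -1.0]] [0.57904704 0.36183742 0.08842061] [ 0.88989086  0.00469741 -0.97441549]
```

Down to contact height (0.0455).

Request:
{"method": "arm_command", "body": {
  "deltas": [
    [[-0.2,0,-1.2,0,0,0],[0,0,-1.2,0,0,0],[0,0,-1,0,0,0],[0,0,-0.5,0,0,0],[0,0,-0.2,0,0,0],[0,0,0,0,0,0],[0,0,0,0,0,0]]
  ]
}}

```text
t: 15.0
tool_pos: [0.5765, 0.3619, 0.0455]
orientation: [-1.757, -2.604, 0.001]
force: [-2.2, -1.4, 2.2]
opening: 0.0114
gripper_force: 45.0
```

Request:
{"method": "arm_command", "body": {
  "deltas": [
    [[0,0,0,0,0,0],[0,0,0,0,0,0],[0,0,0,0,0,0],[0,0,0,0,0,0],[0,0,0,0,0,0],[0,0,0,0,0,0],[0,0,0,0,0,0],[0,0,0,0,0,0],[0,0,0,0,0,0],[0,0,0,0,0,0]]
  ],
  "gripper": 1
}}

```text
t: 15.83
tool_pos: [0.5767, 0.362, 0.0456]
orientation: [1.757, 2.604, 0.0]
force: [0.5, 0.2, 0.1]
opening: 0.0737
gripper_force: 0.0
```

Request:
{"method": "arm_command", "body": {
  "deltas": [
    [[0,0,1.5,0,0,0],[0,0,3,0,0,0],[0,0,3.5,0,0,0],[0,0,3.5,0,0,0],[0,0,3.5,0,0,0],[0,0,3.5,0,0,0],[0,0,3.5,0,0,0],[0,0,3.5,0,0,0],[0,0,3,0,0,0],[0,0,2,0,0,0],[0,0,0,0,0,0]]
  ]
}}

```text
t: 16.75
tool_pos: [0.5779, 0.3627, 0.3594]
orientation: [1.754, 2.6, 0.015]
force: [0.7, 0.8, 0.6]
opening: 0.0928
gripper_force: 0.0
```

Run:
```python
from h import *
s=monitor.read_state(); R=cv2.Rodrigues(s["orientation"])[0]
print(s["q"].round(2),R.round(3).tolist(),s["tool_pos"],s["force"],s["opening"])
q=eyes.read_camera("scene");t=eyes.read_camera("top")
cv2.imwrite("pics/top5.png",t);cv2.imwrite("pics/scene5.png",q)
c=np.zeros((600,800,3),np.uint8); c[:,:400]=cv2.resize(t[160:295,190:280],(400,600),interpolation=2); c[:,400:]=cv2.resize(q[150:300,290:390],(400,600),interpolation=2)
c[:300,:]=0;c=np.zeros((400,800,3),np.uint8);c[:,:400]=cv2.resize(t[215:295,195:275],(400,400),interpolation=2);c[:,400:]=cv2.resize(q[185:265,330:410],(400,400),interpolation=2)
cv2.imwrite("pics/g5.png",c)
```

```text
[0.49 0.34 0.99 0.   1.8  0.1 ] [[-0.374, 0.927, 0.01], [0.927, 0.374, 0.005], [0.001, 0.011, -1.0]] [0.57790769 0.362657   0.35938101] [0.70539493 0.83578632 0.56214005] 0.09277619280269647
```

View pics/g5.png

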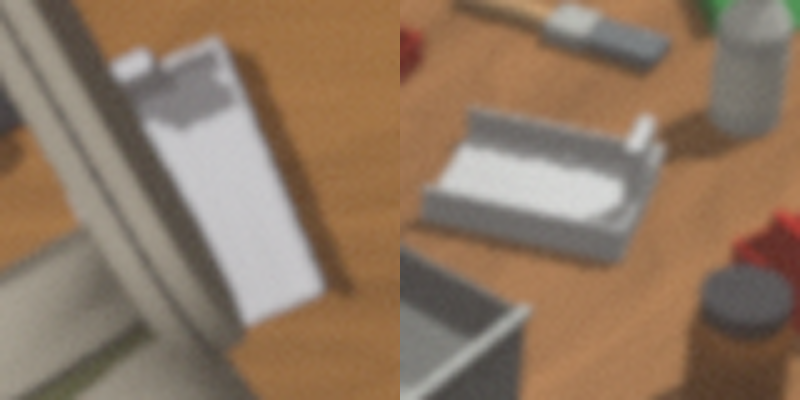

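The tray is standing upright and empty on the bench, floor clear at about (550,180) in the right panel. The picture budget is used up, so from here I'll measure with image code: first the pointer angle, by matching its bright arm in both views.

Run:
```python
from h import *
I={n:np.mean([cv2.cvtColor(eyes.read_camera(n),cv2.COLOR_BGR2GRAY).astype(float) for _ in range(10)],0) for n in("scene","top")}
np.savez("pics/avg.npz",**I)
D=np.array([.5894,-.0804,.0182])
s=lambda n,P:cv2.remap(I[n].astype(np.float32),*[v.astype(np.float32)[None] for v in proj(n,P).T],1)[0]
r=np.linspace(.03,.145,60)
o=eyes and -cam("scene")[1].T@cam("scene")[2]; print("scenecam",o,"topcam",-cam("top")[1].T@cam("top")[2])
for n in I:
  for y in(-.184,):
    A=np.arange(.5,1.2,.02)
    v=[s(n,T(D,np.c_[.092-r*np.cos(a),0*r+y,.114+r*np.sin(a)])).mean() for a in A]
    print(n,y,[(round(a,2),int(x)) for a,x in zip(A,v)])
# knob: darkest disk
for n in I:
  uv=proj(n,T(D,[[.092-.165*np.cos(.87),-.19,.114+.165*np.sin(.87)]]))[0]; print(n,uv)
  u,v=uv.round().astype(int); print(I[n][v-7:v+8,u-9:u+10].astype(int))
```

```text
scenecam [ 1.34129851 -0.78684062  1.04803333] topcam [0.37459792 0.09524999 1.36882298]
scene -0.184 [(np.float64(0.5), 136), (np.float64(0.52), 138), (np.float64(0.54), 139), (np.float64(0.56), 139), (np.float64(0.58), 139), (np.float64(0.6), 139), (np.float64(0.62), 139), (np.float64(0.64), 139), (np.float64(0.66), 138), (np.float64(0.68), 136), (np.float64(0.7), 135), (np.float64(0.72), 134), (np.float64(0.74), 133), (np.float64(0.76), 134), (np.float64(0.78), 136), (np.float64(0.8), 139), (np.float64(0.82), 143), (np.float64(0.84), 148), (np.float64(0.86), 152), (np.float64(0.88), 156), (np.float64(0.9), 158), (np.float64(0.92), 159), (np.float64(0.94), 158), (np.float64(0.96), 157), (np.float64(0.98), 155), (np.float64(1.0), 153), (np.float64(1.02), 150), (np.float64(1.04), 148), (np.float64(1.06), 147), (np.float64(1.08), 146), (np.float64(1.1), 147), (np.float64(1.12), 150), (np.float64(1.14), 153), (np.float64(1.16), 157), (np.float64(1.18), 161)]
top -0.184 [(np.float64(0.5), 108), (np.float64(0.52), 109), (np.float64(0.54), 110), (np.float64(0.56), 110), (np.float64(0.58),
[... 2548 characters left out ...]
  77  61  52  51  51  52  59  80 104 116 119
  119]
 [118 115 108 100 100 100  91  75  59  53  52  52  51  55  77 101 115 118
  119]
 [118 115 107  96  94  93  85  70  56  50  51  52  49  55  76 100 114 119
  120]
 [119 116 105  92  85  86  81  68  59  57  57  55  54  58  74  96 110 117
  121]
 [120 116 103  88  85  92  90  83  77  75  76  75  71  69  76  88 103 113
  118]
 [119 114 100  86  89 101 105 103 100  99  98  97  94  87  83  84  92 102
  112]
 [118 111  96  87  95 108 115 115 115 115 114 113 111 103  92  84  84  91
  102]
 [117 108  94  88  98 111 117 120 119 119 120 119 117 112 101  88  82  85
   94]
 [116 107  96  97 107 115 119 119 120 120 120 120 119 117 108  96  87  83
   88]]
```

Run:
```python
from h import *
I=dict(np.load("pics/avg.npz"))
D=np.array([.5894,-.0804,.0182])
s=lambda n,P:cv2.remap(I[n].astype(np.float32),*[v.astype(np.float32)[None] for v in proj(n,P).T],1)[0]
r=np.linspace(.04,.14,60); A=np.arange(.78,1.04,.005)
for y in(-.178,-.181,-.184,-.187,-.19):
  out=[]
  for n in I:
    v=np.array([s(n,T(D,np.c_[.092-r*np.cos(a),0*r+y,.114+r*np.sin(a)])).mean() for a in A]); w=np.clip(v-(v.max()-8),0,None); out.append((round((w*A).sum()/w.sum(),3),int(v.max())))
  # two segment check
  print(y,out)
ks={"top":np.array([457.6,211.8]),"scene":np.array([242.2,264.2])}
f=lambda p:np.concatenate([(proj(n,T(D,[[.092-p[2]*np.cos(p[0]),p[1],.114+p[2]*np.sin(p[0])]]))[0]-ks[n]) for n in ks])
q=least_squares(f,[.87,-.19,.165]); print(q.x,q.fun)
# hinge-end check: flap outline: compare model flap corners edges gradient in top view (flap level)
for n in I:
  for lab,P in(("handle",[[-.053,-.083,.16]]),("hinge",[[.092,-.083,.116]]),("edge",[[-.08,-.083,.116]])): print(n,lab,proj(n,T(D,P)).round(1))
```

```text
-0.178 [(np.float64(0.829), 165), (np.float64(0.99), 133)]
-0.181 [(np.float64(0.877), 163), (np.float64(0.95), 134)]
-0.184 [(np.float64(0.936), 161), (np.float64(0.908), 132)]
-0.187 [(np.float64(0.985), 158), (np.float64(0.855), 127)]
-0.19 [(np.float64(1.014), 154), (np.float64(0.82), 122)]
[ 0.86340698 -0.19372728  0.16436352] [0.05810258 0.04498714 0.07973968 0.00174961]
scene handle [[265.  259.4]]
scene hinge [[300.4 292.5]]
scene edge [[260.3 266.2]]
top handle [[408.5 233.2]]
top hinge [[401.5 184.3]]
top edge [[405.9 245.2]]
```

```bash
cat >> h.py <<'E'
def prof(I,n,D,A,B,sh,w=4,k=40,step=.25):
    P=np.array(A)+np.linspace(0,1,k)[:,None]*(np.array(B)-A); uv=proj(n,T(D,P))+sh
    t=uv[-1]-uv[0]; t/=np.linalg.norm(t); nn=np.array([-t[1],t[0]]); o=np.arange(-w,w+.01,step)
    g=uv[:,None]+o[None,:,None]*nn
    return o,nn,cv2.remap(I[n].astype(np.float32),g[...,0].astype(np.float32),g[...,1].astype(np.float32),cv2.INTER_CUBIC)
E
python3 - <<'E'
from h import *
I=dict(np.load("pics/avg.npz")); D=np.array([.5894,-.0804,.0182])
S={"rim-x":([-.098,.012,.14],[-.098,.152,.14]),"rim+x":([.098,.012,.14],[.098,.152,.14]),"rim+y":([-.085,.1625,.14],[.085,.1625,.14]),"div":([-.085,.0015,.14],[.085,.0015,.14])}
for n in I:
  for k,(A,B) in S.items():
    o,nn,G=prof(I,n,D,A,B,[0,0]); print(n,k,nn.round(2),"a",G[:13].mean(0)[::2].astype(int),"b",G[-13:].mean(0)[::2].astype(int))
  for k,(A,B) in {"arm.87":([.092-.03*np.cos(.87),-.184,.114+.03*np.sin(.87)],[.092-.15*np.cos(.87),-.184,.114+.15*np.sin(.87)])}.items():
    o,nn,G=prof(I,n,D,A,B,[0,0]); print(n,k,nn.round(2)); [print(G[i:i+8].mean(0)[::2].astype(int)) for i in range(0,40,8)]
E
```

```text
scene rim-x [0.56 0.83] a [123 123 124 124 122 119 114 107  99  90  82  76  72  71  71  71  71] b [127 126 125 124 122 119 114 107  98  89  81  76  73  72  71  72  72]
scene rim+x [0.62 0.79] a [157 158 159 160 162 166 172 177 177 169 153 132 111  92  80  74  72] b [ 85  85  86  90  99 115 135 152 162 160 148 129 109  92  82  79  79]
scene rim+y [-0.47  0.88] a [125 125 125 125 125 124 121 116 109 100  91  84  79  77  76  76  76] b [128 128 128 128 128 128 128 127 123 116 107  96  87  81  79  78  79]
scene div [-0.52  0.86] a [71 71 71 71 72 74 79 86 93 97 96 91 85 80 77 76 75] b [164 165 166 166 166 165 162 156 147 135 120 105  92  84  80  78  78]
scene arm.87 [ 0.86 -0.51]
[ 81  86  93 102 113 125 138 148 155 156 153 151 153 157 163 167 169]
[105 107 111 115 119 128 139 151 161 169 174 178 179 180 181 181 181]
[169 167 160 149 139 135 139 148 158 166 171 175 178 179 180 181 181]
[160 154 146 138 132 131 137 145 151 154 151 144 135 124 115 110 108]
[112 111 111 110 113 119 127 137 144 148 148 144 138 131 123 115 106]
top rim-x [-0.05 -1.  ] a [ 73  80  89  97 103 104 101  95  87  79
[... 278 characters left out ...]
y [ 1.   -0.05] a [ 85  82  80  79  78  78  79  83  88  94  99 104 107 109 109 109 108] b [122 121 120 119 117 115 114 114 114 114 113 112 111 110 109 108 108]
top div [ 1.   -0.06] a [ 81  78  78  80  85  91  99 104 106 104  99  97  98 104 114 126 138] b [ 85  83  83  84  88  94 101 106 108 106 103  99  98 100 106 114 124]
top arm.87 [-0.86  0.5 ]
[123 124 127 131 135 139 142 142 139 134 128 124 121 119 118 116 115]
[119 119 122 126 132 137 140 140 137 130 123 116 109 103  97  91  88]
[ 90  93  99 108 119 129 135 136 133 128 121 114 109 104 101  99  98]
[ 87  90  97 105 115 124 130 132 130 127 123 121 121 122 123 124 124]
[ 89  86  85  85  85  87  88  89  91  94  98 103 109 113 116 118 119]
```

Request:
{"method": "arm_command", "body": {
  "deltas": [
    [[0.3,-2,0,0,0,-1.5],[0.1,-3.5,0,0,0,-1.5],[0,-3.8,0,0,0,-1.5],[0,-3.8,0,0,0,-1.5],[0,-3.8,0,0,0,-1.5],[-0.2,-3.8,0,0,0,-1.5],[-0.3,-3.8,0,0,0,-1.5],[-0.5,-3.8,0,0,0,-1.5],[-0.5,-3.8,0,0,0,-1.5],[-0.5,-3.8,0,0,0,-1.5],[-0.5,-3.8,0,0,0,-1.5],[-0.5,-3.8,0,0,0,-1.5]]
  ]
}}

```text
t: 18.85
tool_pos: [0.5501, -0.0747, 0.3509]
orientation: [2.144, 2.296, 0.001]
force: [0.1, 0.1, 0.1]
opening: 0.0927
gripper_force: 0.0
```

Request:
{"method": "arm_command", "body": {
  "deltas": [
    [[-0.5,-3.8,0,0,0,-1.5],[-0.5,-3,0,0,0,-1.5],[-0.4,-2.2,-0.5,0,0,0],[0,0,-2,0,0,0],[0,0,-3,0,0,0],[0,0,-3,0,0,0],[0,0,-3,0,0,0],[0,0,-2,0,0,0],[0,0,0,0,0,0],[0,0,0,0,0,0]]
  ]
}}

```text
t: 19.68
tool_pos: [0.5359, -0.1627, 0.2149]
orientation: [-2.201, -2.239, 0.002]
force: [0.4, -0.2, 0.4]
opening: 0.0932
gripper_force: 0.0
```

Run:
```python
from h import *
s=monitor.read_state(); R=cv2.Rodrigues(s["orientation"])[0]
print(s["q"].round(2),R.round(3).tolist(),s["tool_pos"],s["force"],s["opening"])
```

```text
[-0.39  0.03  1.6  -0.    1.51 -0.4 ] [[-0.017, 1.0, -0.002], [1.0, 0.017, 0.001], [0.001, -0.002, -1.0]] [ 0.53591112 -0.16271658  0.21487921] [ 0.42123089 -0.24229879  0.43731229] 0.09317935983690868
```

Request:
{"method": "arm_command", "body": {
  "deltas": [
    [[0.1,-0.2,-1.5,0,0,0],[0,0,-2,0,0,0],[0,0,-2,0,0,0],[0,0,-1.5,0,0,0],[0,0,-0.8,0,0,0],[0,0,0,0,0,0],[0,0,0,0,0,0]]
  ]
}}

```text
t: 20.27
tool_pos: [0.5386, -0.1653, 0.1394]
orientation: [2.201, 2.239, 0.001]
force: [-0.1, -0.1, -0.5]
opening: 0.0933
gripper_force: 0.0
```

Request:
{"method": "arm_command", "body": {
  "deltas": [
    [[0,0,0,0,0,0],[0,0,0,0,0,0],[0,0,0,0,0,0],[0,0,0,0,0,0],[0,0,0,0,0,0],[0,0,0,0,0,0],[0,0,0,0,0,0],[0,0,0,0,0,0],[0,0,0,0,0,0],[0,0,0,0,0,0],[0,0,0,0,0,0],[0,0,0,0,0,0]]
  ],
  "gripper": -1,
  "squeeze": 12
}}

```text
t: 21.27
tool_pos: [0.5377, -0.165, 0.1376]
orientation: [-2.202, -2.24, 0.0]
force: [0.3, 0.2, -0.7]
opening: 0.0178
gripper_force: 0.0
```

Request:
{"method": "arm_command", "body": {
  "deltas": [
    [[0,0,0,0,0,0],[0,0,0,0,0,0],[0,0,0,0,0,0],[0,0,0,0,0,0],[0,0,0,0,0,0],[0,0,0,0,0,0]]
  ]
}}

```text
t: 21.77
tool_pos: [0.5373, -0.165, 0.1376]
orientation: [-2.202, -2.24, 0.001]
force: [-5.2, 0.6, 1.8]
opening: 0.0114
gripper_force: 12.0
```

Run:
```python
from h import *
s=monitor.read_state()
print(s["tool_pos"],s["force"],s["wrist_torque"],s["opening"],s["gripper_force"])
```

```text
[ 0.53733389 -0.16502583  0.13755491] [-5.15006432  0.59753819  1.77353985] [ 0.00220634  0.76030014 -0.00857356] 0.011412711172522783 12.000202685594559
```

Run:
```python
import numpy as np
a=np.linspace(0,.86,13); x=-15.04*np.cos(a+.2692); z=15.04*np.sin(a+.2692)
for i in zip(np.diff(x).round(2),np.diff(z).round(2)): print(i)
```

```text
(np.float64(0.32), np.float64(1.03))
(np.float64(0.4), np.float64(1.0))
(np.float64(0.47), np.float64(0.97))
(np.float64(0.54), np.float64(0.94))
(np.float64(0.6), np.float64(0.89))
(np.float64(0.66), np.float64(0.85))
(np.float64(0.72), np.float64(0.8))
(np.float64(0.78), np.float64(0.75))
(np.float64(0.83), np.float64(0.69))
(np.float64(0.88), np.float64(0.63))
(np.float64(0.92), np.float64(0.56))
(np.float64(0.96), np.float64(0.5))
```

Request:
{"method": "arm_command", "body": {
  "deltas": [
    [[-0.05,0,0,0,0,0],[0,0,0,0,0,0],[0,0,0,0,0,0]]
  ],
  "squeeze": 25
}}

```text
t: 22.02
tool_pos: [0.5373, -0.165, 0.1376]
orientation: [2.202, 2.24, 0.0]
force: [-1.5, -0.7, -0.1]
opening: 0.0112
gripper_force: 25.0
```

Request:
{"method": "arm_command", "body": {
  "deltas": [
    [[0.32,0.01,1.03,0,0,0],[0.4,0.01,1,0,0,0],[0.47,0.01,0.97,0,0,0],[0.54,0.01,0.94,0,0,0],[0.6,0.01,0.89,0,0,0],[0.66,0.01,0.85,0,0,0],[0.72,0.01,0.8,0,0,0],[0.78,0.01,0.75,0,0,0],[0.83,0.02,0.69,0,0,0],[0.88,0.02,0.63,0,0,0],[0.92,0.02,0.56,0,0,0],[0.96,0.02,0.5,0,0,0]]
  ]
}}

```text
t: 23.02
tool_pos: [0.6185, -0.1639, 0.2369]
orientation: [2.201, 2.239, -0.0]
force: [-6.5, -1.5, 7.3]
opening: 0.0112
gripper_force: 25.0
```

Request:
{"method": "arm_command", "body": {
  "deltas": [
    [[0,0,0,0,0,0],[0,0,0,0,0,0],[0,0,0,0,0,0],[0,0,0,0,0,0]]
  ]
}}

```text
t: 23.35
tool_pos: [0.6187, -0.164, 0.2369]
orientation: [2.2, 2.238, 0.001]
force: [-6.0, -0.7, 8.1]
opening: 0.0113
gripper_force: 25.0
```

Run:
```python
from h import *
s=monitor.read_state(); p=s["tool_pos"]; print(p,s["force"],s["opening"],s["gripper_force"])
x=p[0]-.6823; z=p[2]+.0164-.114; print("r",np.hypot(x,z),"a",np.arctan2(z,-x)-.2692)
a=np.arctan2(z,-x)-.2692
J={n:np.mean([cv2.cvtColor(eyes.read_camera(n),cv2.COLOR_BGR2GRAY).astype(float) for _ in range(10)],0) for n in("scene","top")}
np.savez("pics/avg2.npz",**J)
D=np.array([.588,-.0805,.0182])
# profile across flap's -y side edge, free edge and pointer arm at this angle
def pt(r,y,h=0): return [.092-r*np.cos(a)+h*np.sin(a),y,.114+r*np.sin(a)+h*np.cos(a)]
for n in J:
  for k,A,B in (("side-y",pt(.02,-.158),pt(.16,-.158)),("side+y",pt(.02,-.008),pt(.16,-.008)),("free",pt(.172,-.15),pt(.172,-.015)),("arm",pt(.03,-.184),pt(.15,-.184))):
    o,nn,G=prof(J,n,D,A,B,[0,0]); print(n,k,nn.round(2),(proj(n,T(D,[A,B]))).round(0).tolist()); [print("  ",G[i:i+10].mean(0)[::2].astype(int)) for i in range(0,40,10)]
```

```text
[ 0.61870319 -0.16398815  0.23691803] [-5.95359316 -0.74833668  8.122501  ] 0.011291283373672889 25.00256896018982
r 0.1531472118939044 a 0.8733612481350844
scene side-y [ 0.86 -0.51] [[278.0, 301.0], [253.0, 259.0]]
   [115 108 101  94  89  88  92  98 108 117 127 135 141 145 148 149 150]
   [ 82  82  81  82  85  90  96 102 105 104 101  98  94  93  94  96 100]
   [ 76  76  76  78  81  86  91  96  98  99 100 100 100 100  99  99  98]
   [106 105 104 103 101 100  98  96  94  93  92  92  92  92  92  92  91]
scene side+y [ 0.87 -0.5 ] [[314.0, 274.0], [291.0, 233.0]]
   [154 154 154 153 151 147 141 133 126 122 123 126 131 138 145 151 156]
   [154 154 154 154 153 154 156 158 161 163 164 164 164 164 164 163 163]
   [144 143 143 143 141 140 139 137 135 134 135 136 136 137 138 138 138]
   [86 90 93 94 94 91 87 83 80 78 76 75 74 75 75 75 75]
scene free [0.55 0.84] [[253.0, 254.0], [287.0, 231.0]]
   [126 126 125 123 121 118 115 110 106 103 101 100 100 100 100 100  99]
   [123 120 116 110 108 108 113 118 121 123 123 123 123 123 124 125 126]
   [ 97  97  99 100 102 105 107 108 109 108 106 104 10
[... 982 characters left out ...]

   [134 134 134 134 133 132 129 123 115 106 101 101 105 111 117 121 123]
top free [-0.04 -1.  ] [[441.0, 214.0], [388.0, 216.0]]
   [60 60 60 61 61 62 63 65 67 70 73 75 77 78 78 77 77]
   [ 71  72  73  74  75  76  78  80  84  88  92  96  99 102 103 104 103]
   [137 137 136 136 135 135 134 133 133 132 131 131 130 129 128 128 127]
   [ 93  96 100 107 113 120 124 126 127 127 127 127 127 127 127 126 125]
top arm [-0.86  0.51] [[440.0, 188.0], [452.0, 209.0]]
   [79 79 79 79 79 79 79 79 79 79 79 79 79 79 79 79 79]
   [ 99  99 100 102 103 104 105 106 106 105 104 103 102 102 101 100  99]
   [71 74 78 82 86 88 89 88 86 84 84 86 89 94 96 96 93]
   [77 75 73 71 70 69 68 67 66 68 70 74 79 83 85 86 84]
```

Request:
{"method": "arm_command", "body": {
  "deltas": [
    [[-0.1,0,0.1,0,0,0],[0,0,0,0,0,0],[0,0,0,0,0,0],[0,0,0,0,0,0]]
  ]
}}

```text
t: 24.68
tool_pos: [0.6173, -0.164, 0.2363]
orientation: [2.201, 2.239, 0.0]
force: [-4.1, -3.2, 6.1]
opening: 0.0112
gripper_force: 25.0
```

Request:
{"method": "arm_command", "body": {
  "deltas": [
    [[0,0,0,0,0,0],[0,0,0,0,0,0],[0,0,0,0,0,0],[0,0,0,0,0,0],[0,0,0,0,0,0],[0,0,0,0,0,0]]
  ]
}}

```text
t: 25.18
tool_pos: [0.6173, -0.164, 0.2363]
orientation: [2.201, 2.239, 0.0]
force: [-4.3, -3.5, 6.3]
opening: 0.0111
gripper_force: 25.0
```

Request:
{"method": "arm_command", "body": {
  "deltas": [
    [[-0.1,0,0.1,0,0,0],[0,0,0,0,0,0],[0,0,0,0,0,0],[0,0,0,0,0,0],[0,0,0,0,0,0],[0,0,0,0,0,0]]
  ]
}}

```text
t: 25.68
tool_pos: [0.616, -0.1639, 0.2358]
orientation: [2.202, 2.24, -0.001]
force: [-1.3, -5.9, -0.4]
opening: 0.0108
gripper_force: 25.0
```

Run:
```python
from h import *
for f in("avg","avg2"):
  I=np.load(f"pics/{f}.npz")["top"]; W=np.clip(85-I[205:219,453:465],0,33); vv,uu=np.mgrid[205:219,453:465]
  W[I[205:219,453:465]>80]=0
  c=np.array([(W*uu).sum(),(W*vv).sum()])/W.sum(); m=(I[205:219,452:466]<68); ys,xs=np.where(m); print(f,c,"thr",xs.mean()+452,ys.mean()+205,m.sum())
  for Dx in(.587,.588,.589):
    for y in(-.186,-.19,-.194):
      r=least_squares(lambda a:proj("top",T([Dx,-.0805,.0182],[[.092-.165*np.cos(a[0]),y,.114+.165*np.sin(a[0])]]))[0,1]-(ys.mean()+205),[.87]); print(Dx,y,r.x.round(4),proj("top",T([Dx,-.0805,.0182],[[.092-.165*np.cos(r.x[0]),y,.114+.165*np.sin(r.x[0])]]))[0].round(1))
s=monitor.read_state(); print(s["tool_pos"],s["force"])
```

```text
avg [457.37199894 211.98258728] thr 457.4375 211.8125 32
0.587 -0.186 [0.8849] [455.  211.8]
0.587 -0.19 [0.8837] [456.5 211.8]
0.587 -0.194 [0.8825] [458.1 211.8]
0.588 -0.186 [0.8781] [454.9 211.8]
0.588 -0.19 [0.8769] [456.5 211.8]
0.588 -0.194 [0.8757] [458.  211.8]
0.589 -0.186 [0.8713] [454.8 211.8]
0.589 -0.19 [0.87] [456.4 211.8]
0.589 -0.194 [0.8688] [457.9 211.8]
avg2 [456.79030598 211.96448957] thr 456.265625 211.640625 64
0.587 -0.186 [0.8879] [455.  211.6]
0.587 -0.19 [0.8867] [456.6 211.6]
0.587 -0.194 [0.8854] [458.1 211.6]
0.588 -0.186 [0.8811] [454.9 211.6]
0.588 -0.19 [0.8799] [456.5 211.6]
0.588 -0.194 [0.8787] [458.1 211.6]
0.589 -0.186 [0.8743] [454.8 211.6]
0.589 -0.19 [0.873] [456.4 211.6]
0.589 -0.194 [0.8718] [458.  211.6]
[ 0.61603942 -0.16392069  0.23576007] [-1.28054427 -5.90690563 -0.37876314]
```

Run:
```python
from h import *
J={n:np.mean([cv2.cvtColor(eyes.read_camera(n),cv2.COLOR_BGR2GRAY).astype(float) for _ in range(10)],0) for n in("scene","top")}
np.savez("pics/avg3.npz",**J)
D=np.array([.588,-.0805,.0182])
def pt(a,r,y,h=0): return [.092-r*np.cos(a)+h*np.sin(a),y,.114+r*np.sin(a)+h*np.cos(a)]
I=dict(np.load("pics/avg.npz"))
for nm,K,a in(("closed",I,0.),("open",J,.85)):
  for y0,y1 in((-.155,-.14),(-.14,-.125),(-.125,-.11),(-.055,-.04),(-.04,-.025),(-.025,-.011)):
    o,nn,G=prof(K,"top",D,pt(a,.172,y0,-.002),pt(a,.172,y1,-.002),[0,0],w=6,k=12); print(nm,y0,nn.round(2),proj("top",T(D,[pt(a,.172,y0,-.002)]))[0].round(1),G.mean(0)[::2].astype(int))
s=monitor.read_state(); print(s["tool_pos"],s["force"])
```

```text
closed -0.155 [-0.05 -1.  ] [431.6 244.6] [ 92  84  75  69  65  64  73  85 106 125 145 155 163 165 166 165 165 165
 165 164 163 161 158 155 151]
closed -0.14 [-0.05 -1.  ] [426.2 244.9] [ 93  87  81  76  74  73  78  87 101 118 136 149 158 163 165 166 165 165
 164 163 160 154 146 136 126]
closed -0.125 [-0.05 -1.  ] [420.8 245.1] [ 98  93  88  84  82  84  87  97 108 125 138 152 159 165 167 168 168 168
 168 167 165 160 154 143 133]
closed -0.055 [-0.05 -1.  ] [395.6 246.3] [100  94  89  85  83  85  90 101 114 131 144 155 162 167 169 169 170 170
 170 170 170 170 170 169 167]
closed -0.04 [-0.05 -1.  ] [390.2 246.5] [ 99  94  88  85  83  84  91 101 118 134 150 159 166 167 168 168 168 167
 167 168 168 168 168 167 167]
closed -0.025 [-0.05 -1.  ] [384.8 246.8] [ 92  89  85  83  82  82  86  92 104 117 131 140 147 150 151 151 150 150
 150 150 150 150 149 149 149]
open -0.155 [-0.04 -1.  ] [443.1 216.1] [65 65 64 63 61 61 61 62 63 64 66 68 70 73 76 80 81 83 84 85 85 85 85 85
 84]
open -0.14 [-0.04 -1.  ] [437.1 216.3] [63 63 62 61 61 61 60 60 60 61 61 60 61 62 63 65 65 66 67 68 69 69 69 68
 68]
open -0.125 [-0.04 -1.  ] [431.2 216.6] [61 61 61 61 61 61 61 60 60 61 61 61 62 63 67 71 77 80 84 86 85 83 80 76
 71]
open -0.055 [-0.04 -1.  ] [403.4 217.8] [109 107 106 105 103 103 102 102 101 101 102 102 102 103 103 103 104 105
 106 106 105 104 102  98  94]
open -0.04 [-0.04 -1.  ] [397.4 218.1] [ 89  90  91  92  94  96  97 101 105 112 119 127 131 133 133 133 133 133
 133 134 134 133 131 129 128]
open -0.025 [-0.04 -1.  ] [391.4 218.4] [ 81  81  81  81  81  82  83  88  95 106 119 130 137 140 140 138 136 135
 134 135 135 135 135 135 135]
[ 0.616037   -0.16391489  0.23575364] [-1.19834665 -4.94427546 -0.27685558]
```

Run:
```python
from h import *
I=dict(np.load("pics/avg.npz")); D=np.array([.5885,-.0805,.0182])
def p(A,B,w=6):
  o,nn,G=prof(I,"top",D,A,B,[0,0],w=w,k=24); return nn.round(2),G.mean(0)[::2].astype(int)
for y0,y1 in((-.115,-.095),(-.095,-.07),(-.07,-.05)): print("bar",*p([-.053,y0,.154],[-.053,y1,.154]))
print("scenebar")
o,nn,G=prof(I,"scene",D,[-.053,-.112,.154],[-.053,-.054,.154],[0,0],w=6,k=24); print(nn,G.mean(0)[::2].astype(int))
print("hinge edge z.116",*p([.092,-.14,.116],[.092,-.03,.116]))
print("box +x top z.110",*p([.1,-.14,.11],[.1,-.03,.11]))
print("box -x top z.110",*p([-.1,-.14,.11],[-.1,-.03,.11]))
print("rim+x",*p([.1,.02,.14],[.1,.15,.14])); print("rim-x",*p([-.1,.02,.14],[-.1,.15,.14]))
```

```text
bar [-0.05 -1.  ] [137 125 114 104  95  85  76  68  61  57  54  58  67  82 102 122 140 152
 161 165 167 168 168 168 168]
bar [-0.05 -1.  ] [137 128 120 115 108 102  92  81  70  61  57  57  66  80 101 121 141 154
 163 167 169 169 169 169 169]
bar [-0.05 -1.  ] [152 142 133 121 114 104  96  83  72  62  57  58  65  81  98 120 136 152
 160 167 169 170 170 170 170]
scenebar
[0.56508338 0.8250338 ] [ 77  77  77  77  78  78  79  78  75  72  69  65  63  65  71  84 101 118
 131 139 143 143 139 132 124]
hinge edge z.116 [-0.04 -1.  ] [166 166 166 165 161 154 144 130 114 100  91  87  88  91  97 104 110 115
 118 120 121 122 122 122 122]
box +x top z.110 [-0.04 -1.  ] [158 149 136 121 106  95  88  87  89  94 101 108 113 117 120 121 122 122
 122 122 122 123 123 124 125]
box -x top z.110 [-0.05 -1.  ] [ 77  75  71  67  62  60  60  62  68  76  86  94  99 101  98  93  88  84
  81  81  86  95 108 124 140]
rim+x [-0.04 -1.  ] [ 68  67  66  66  67  72  81  97 115 133 146 153 154 150 143 135 128 124
 122 122 122 122 122 122 121]
rim-x [-0.05 -1.  ] [ 77  76  74  71  69  69  72  79  87  95 101 105 105 103 100  98  96  95
  95  96  96  96  96  96  97]
```

Request:
{"method": "arm_command", "body": {
  "deltas": [
    [[0.16,-0.03,0.08,0,0,0],[0.16,-0.02,0.07,0,0,0],[0.16,0,0.06,0,0,0],[0,0,0,0,0,0],[0,0,0,0,0,0],[0,0,0,0,0,0]]
  ]
}}

```text
t: 27.18
tool_pos: [0.6208, -0.1639, 0.238]
orientation: [-2.202, -2.241, 0.0]
force: [-2.1, -3.6, 2.7]
opening: 0.0111
gripper_force: 25.0
```

```bash
cat > m.py <<'E'
from h import *
J={"top":np.mean([cv2.cvtColor(eyes.read_camera("top"),cv2.COLOR_BGR2GRAY).astype(float) for _ in range(10)],0)}
D=np.array([.588,-.0805,.0182])
def pt(a,r,y,h=0): return [.092-r*np.cos(a)+h*np.sin(a),y,.114+r*np.sin(a)+h*np.cos(a)]
for y0,y1 in((-.04,-.028),(-.028,-.014)):
  for a in(.84,.86,.88,.90):
    o,nn,G=prof(J,"top",D,pt(a,.1765,y0,-.002),pt(a,.1765,y1,-.002),[0,0],w=5,k=12); g=G.mean(0); lo,hi=g[:8].mean(),g[-14:-6].mean(); i=np.argmax(g>(lo+hi)/2); print(y0,a,"edge off",(o[i]-.25*(g[i]-(lo+hi)/2)/(g[i]-g[i-1])).round(2),int(lo),int(hi))
s=monitor.read_state();p=s["tool_pos"]; print(p,s["force"],s["gripper_force"])
x=p[0]-.6823
for sl in(0,.0032): z=p[2]-.0976-sl; print("r,a",np.hypot(x,z),np.arctan2(z,-x)-.2692)
E
python3 m.py
```

```text
-0.04 0.84 edge off 1.3 93 117
-0.04 0.86 edge off 0.7 95 125
-0.04 0.88 edge off -0.1 99 128
-0.04 0.9 edge off -1.0 103 129
-0.028 0.84 edge off 1.82 81 119
-0.028 0.86 edge off 0.94 81 136
-0.028 0.88 edge off -0.27 82 136
-0.028 0.9 edge off -1.55 82 133
[ 0.62074494 -0.16389559  0.23794054] [-3.74907644 -3.0997222   2.84068763] 25.001601576805115
r,a 0.15324651321714722 0.8882528084158082
r,a 0.15032150325342444 0.8797019966537133
```

The edge image puts the flap at about 0.876 rad, and the tool position puts it at about 0.880. The pointer measures about 0.878, so they agree. One last hold to check it's steady, then I'll hand in.

Request:
{"method": "arm_command", "body": {
  "deltas": [
    [[0,0,0,0,0,0],[0,0,0,0,0,0],[0,0,0,0,0,0],[0,0,0,0,0,0]]
  ]
}}

```text
t: 28.02
tool_pos: [0.6208, -0.1639, 0.2379]
orientation: [2.202, 2.241, 0.0]
force: [-4.5, -2.0, 4.0]
opening: 0.011
gripper_force: 25.0
```

```bash
python3 -c "
from plant import ticket,monitor
print(monitor.read_state()['tool_pos']); print(ticket.close_job())"
```

```text
[ 0.62078305 -0.16388079  0.23794937]
the job is handed in; nothing more can be done
None
```

I handed the job in at about 28 s: the tray was emptied into the hopper and set back upright, and the gripper is holding the flap at about 0.88 rad, matching the pointer (about 0.88, within roughly 0.01–0.02); I inferred that all six cubes went in from the empty tray, its weight and no strays in view.

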